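# Unlatch and hold up the drive cage

### The job

The opened desktop computer on the bench has its drive in a hinged metal cage, locked onto a round-headed stud by a spring slide latch. Take the latch's upright finger tab, pull it sideways away from the stud against its spring until the fork is clear of the stud, then swing the cage up on its hinge, without letting it fall back, to about 45 degrees so that the memory modules under it can be reached. The program finishes while still holding the cage up by the latch tab, steady at that angle; leave the screwdriver, brush and tin where they are.

Things in the scene. Friction and masses are not known exactly. Their poses are not given: they have to be found in the camera images.
- pc: Opened desktop computer lying flat, fixed: steel tray 300 (x) x 340 (y) x 93 mm high, black bezel 20 mm thick on its -x side. Origin: centre of its underside, on the bench; x from front bezel to rear wall, y to the side with power supply (70 mm high) and fan cooler (65 mm), z up. The drive cage lies in the -y half. Stands anywhere within about 10 cm, turned up to 0.4 rad.
- latch_tab (a point): Grasp point of the latch's upright finger tab: black plastic, 12 mm thick (y), 22 mm wide (x), top 17 mm above this point, base plate 27 mm below it; 74 mm above the bench with the cage down. Axes turn with the cage: x to the hinge, y along hinge and latch travel, z up. Free: 93 mm to the tray wall at -y, 137 mm to the cooler at +y, 38 mm to the cage at +x, 48 mm to the tray wall at -x.
- latch (a joint): Travel of the slide latch along the cage's y in m: 0 sprung home (fork under the stud's head, cage locked), grows as the tab is pulled towards the pc's +y, away from the stud; free of the stud beyond 0.009, stop at 0.014. The spring pulls back with 4.5 N at 0 and 10.8 N at 0.014.
- drive_cage (a joint): Angle of the drive cage in rad: 0 down, grows as its latch end swings up; stop at 1.45. It moves freely and falls when let go; lifting it at the tab takes about 2.5 to 5 N. The cage with its drive weighs 0.6 to 0.95 kg.
- cage_hinge (a point): Point on the cage's hinge axis, at the middle of the cage's 112 mm width; the axis runs along the pc's y, 52 mm above the bench. The tab's grasp point lies 192 mm from it towards the front (-x) and 22 mm above it when the cage is down.
- stud (a point): Head of the round-headed locking stud, steel, 16 mm across, its top 56 mm above the bench, standing 40 mm to the -y side of the tab and 24 mm towards the hinge from it.
- screwdriver: Loose screwdriver with black handle, 150 mm long, 26 mm thick, lying on the power supply in the computer; leave it. Origin at the middle of its underside.
- dust_brush: Loose dust brush with wooden handle, 200 mm long, 42 mm wide, 20 mm thick, lying on the bench by the computer's -y side; leave it. Origin at the middle of its underside.
- glue_tin: Loose tin, 72 mm across, 75 mm high, standing on the bench by the computer's +y side; leave it. Origin at the centre of its underside.
There are look-alikes about, which are no part of the job. There is more than one size of the dust_brush; the one meant has the size given above.

How it is judged:
On the way, in this order (a step that is already met when the one before it is completed fails the run):
1. the latch is pulled aside, clear of the stud, with the cage still down (value of joint latch above 0.009 m and value of joint drive_cage below 0.05 rad and contact force between the fingers and latch above 1 N), for 0.1 s.
2. the cage is off the stud and on its way up, by the latch tab (value of joint drive_cage above 0.15 rad and contact force between the fingers and latch above 1 N), for 0.1 s.
At the end, for the whole second after the job is handed in: The cage stands at 45 degrees, 10 degrees more or less (0.60 to 0.97 rad), still (under 0.1 rad/s), held by the fingers on the latch tab (over 1 N) and touched by none of the loose things; screwdriver, brush and tin within 30 mm of where they were (value of joint drive_cage between 0.6 and 0.97 rad and velocity of joint drive_cage between -0.1 and 0.1 rad/s and contact force between the fingers and latch above 1 N and contact force between drive_cage and screwdriver below 0.1 N and contact force between drive_cage and dust_brush below 0.1 N and contact force between drive_cage and glue_tin below 0.1 N and distance of each of screwdriver, dust_brush, glue_tin from where it was at the start of the episode below 0.03 m); the arm keeps its last pose, push and grip.
It fails at once if the raised cage falls back (faster than 1 rad/s downwards) (velocity of joint drive_cage below -1 rad/s).
It fails at once if the screwdriver, brush or tin is pushed more than 30 mm (distance of any of screwdriver, dust_brush, glue_tin from where it was at the start of the episode above 0.03 m).
It also fails if it takes over 35 s, if anything falls off the work surface, if the arm or the gripper's body presses on something with over 40 N, if the wrist force passes 120 N, or if a joint passes its speed limit or range.

### The arm

A 6-joint arm with a two-finger parallel gripper is mounted at the origin on the work surface. World frame = base frame: x ahead of the robot, y to its left, z up, the work surface at z = 0. Lengths are in m, angles in rad, forces in N, time in s.
With the tool pointing down it reaches from about 0.275 to 0.975 m from the base axis. Payload 8.4 kg.
Tool frame: the origin (TCP) lies on the centre line of the jaws, within the pads' length; the fingertips stand manip.tcp_to_tips ahead of it and the grasp point (between the pads) lies 11 mm behind it (manip.tcp_to_tips is the distance from the TCP to the fingertips, in m); y points along the fingers, z is the direction in which the jaws open and shut, and the axes are right-handed (so a half turn about y gives the same grasp; the last joint's range is limited). The gripper opens to 92 mm and grips with 3 to 60 N. Pads are 20 mm wide; open, the fingers measure 128 mm over their backs; the gripper's body (75 mm by 189 mm) begins 69 mm behind the grasp point.
Start: joints at [1.159, 0.353, 1.633, -0, 1.155, -0.002], TCP at [0.249, 0.573, 0.223] pointing down, gripper open.
Joint ranges: [-2.63, 2.63], [-0.92, 2.1], [0.06, 2.66], [-1.3, 4.44], [0, 2.69], [-3.02, 3.02]. Speed limits (rad/s): [2.22, 2.22, 2.79, 3.14, 3.14, 3.14].

### API

Orientations are given as a unit quaternion [x, y, z, w].
In Python, from workcell import manip gives the robot as it stands. The module is installed in compiled form; this text tells all that it offers.
- The arm moves only by the shell command python3 -m jog 'ROWS' [FORCE]. ROWS is JSON, a list of rows, each a list of 7 numbers: the turn, a rotation vector about the tool's x, y, z in rad, then the shift along the tool's x, y, z in cm, then the closure in counts, from 0 (fully open) to 255 (shut). In form: [[rx, ry, rz, x, y, z, claw], ...]. A call has 1 to 8 rows; each row is the pose to reach, as a shift and turn from the pose commanded when the call began, along the tool's axes at that moment; what a row does not reach only later rows make up. A row lasts 1/8 s, in which the tool goes at most 62.5 mm and 10.7 degrees, less where a joint would pass 70% of its speed; a pose out of reach is approached as far as the arm can. A call with a gripper value outside its range is refused whole. The fingers move at their own pace and stop on an object; FORCE is the grip in N (left out, the last holds). Time passes only in rows, so rows that repeat a pose let the fingers close. It gives the time, the measured TCP pose, the force and the opening at its end, in the units of the state.
- manip.get_state(): the state, without advancing time (a new reading comes with each control period).
- manip.camera(name): name is "side" or "top" or "wrist"; returns a dict with "img" (480x640x3 uint8, blue, green, red), "fx", "fy", "cx", "cy" (pixels), "k1" (the pictures are not rectified: a ray, as slopes to the right and down, at radius r is drawn at 1 + k1 r^2 times it, then the intrinsics apply), "cam_to_world" (4x4, takes a point from camera to world coordinates). Camera axes: x right, y up, looking along -z (the intrinsics and any distortion apply to the point x, -y, -z); pixel columns grow to the right and rows downward; lengths in m; the calibration is good to about 2 mm. A picture is of the moment at which its call begins. There is no depth.
- manip.sign_off(): hands the job in, once; it reports no verdict.
The state is a dict: "time_s": time; "joint_positions": joint angles; "joint_vel": joint speeds; "joint_efforts": joint torques, N m; "position": TCP position; "tcp_rot": TCP orientation; "contact_force": force on the tool from outside, world axes, zero at the start; "wrist_torque": the same for the moment, N m; "width": opening from 0.0 (shut) to 1.0 (fully open).
Only numpy, scipy, OpenCV 4.12 (cv2) and the standard library are available. Lean on these libraries where they do the work, as an engineer would, in place of code of your own. Each camera call takes 0.05 s, during which the arm holds its last target. There are 200 camera calls.

## Working session

There is one attempt and no reset: what is moved stays moved. The work goes in short steps, Python scripts to look and compute and a shell command to move; the robot and the scene stay as the last step left them, time stands still between calls to the robot, and variables do not carry over. Pictures are saved under pics/ and viewed, about 8 in all and at most 12, crops included, and the job is handed in when it is done.

```bash
mkdir -p pics; cat > h.py <<'E'
import numpy as np,cv2
from workcell import manip
from scipy.spatial.transform import Rotation as R
def cam(n,f=None):
    c=manip.camera(n)
    if f: cv2.imwrite('pics/'+f,c['img'])
    np.savez('pics/'+n+'.npz',**{k:v for k,v in c.items()})
    return c
def ray(c,u,v):
    K=np.array([[c['fx'],0,c['cx']],[0,c['fy'],c['cy']],[0,0,1]],float)
    p=cv2.undistortPoints(np.array([[[u,v]]],float),K,np.array([float(c['k1']),0,0,0]))[0,0]
    T=np.array(c['cam_to_world']); d=T[:3,:3]@np.array([p[0],-p[1],-1]); return T[:3,3],d
def atz(c,u,v,z):
    o,d=ray(c,u,v); return o+d*(z-o[2])/d[2]
def proj(c,P):
    T=np.array(c['cam_to_world']); q=T[:3,:3].T@(np.array(P)-T[:3,3]); x,y=q[0]/-q[2],-q[1]/-q[2]
    s=1+float(c['k1'])*(x*x+y*y); return float(c['cx']+c['fx']*x*s),float(c['cy']+c['fy']*y*s)
E
python3 - <<'E'
from h import *
s=manip.get_state();print(s,manip.tcp_to_tips)
for n in('top','side'):
    c=cam(n,n+'0.png');print(n,c['fx'],c['k1'],np.round(c['cam_to_world'],3))
E
```

```text
{'time_s': 0.0, 'joint_positions': array([ 1.15860092e+00,  3.53610743e-01,  1.63418678e+00,  3.60148425e-05,
        1.15519238e+00, -2.37090469e-03]), 'joint_vel': array([ 5.15329091e-05, -9.56978149e-04, -9.21524476e-04,  1.60687471e-03,
       -9.13823402e-04, -4.81236511e-05]), 'joint_efforts': array([ 1.38465613e-03, -5.93856239e+01, -3.34207213e+01,  6.99382788e-02,
        2.35972228e-02, -1.05606591e-04]), 'position': array([0.24879672, 0.57278447, 0.22186453]), 'tcp_rot': array([ 0.6927931 , -0.14400104,  0.14377491, -0.69183104]), 'contact_force': array([-0.36224306, -0.35274396,  0.1304646 ]), 'wrist_torque': array([ 0.01137421,  0.02265747, -0.00646539]), 'width': 0.9996486834781747} 0.008
top 500.5410857957701 -0.025314240491606233 [[-3.000e-03  9.830e-01 -1.820e-01  3.180e-01]
 [-1.000e+00 -1.000e-03  1.000e-02  6.800e-02]
 [ 9.000e-03  1.820e-01  9.830e-01  1.285e+00]
 [ 0.000e+00  0.000e+00  0.000e+00  1.000e+00]]
side 505.0297946268372 -0.07068518732617866 [[ 0.913  0.317 -0.255  0.246]
 [-0.407  0.72  -0.562 -0.563]
 [ 0.005  0.617  0.787  0.94 ]
 [ 0.     0.     0.     1.   ]]
```

View pics/top0.png

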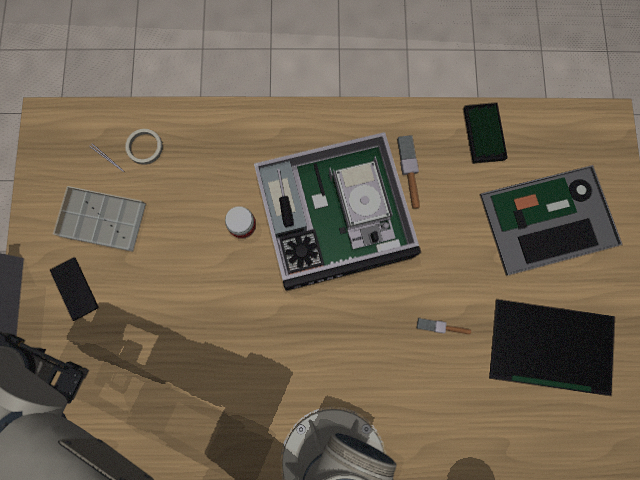

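View pics/side0.png

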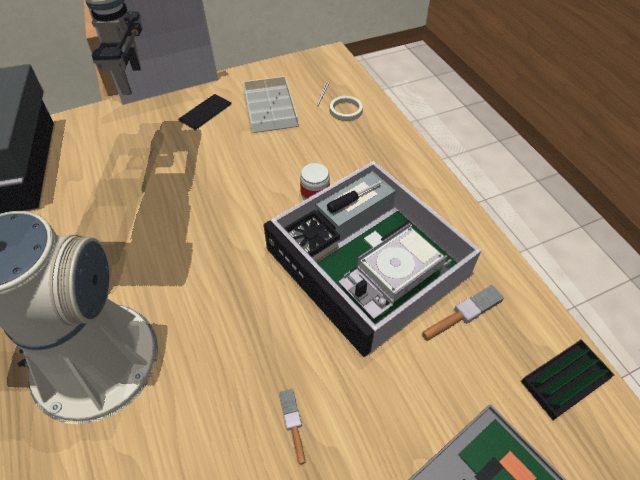

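Top view: PC at (337,212), bezel facing the robot and tab near (376,237). In the side view the tab is near (362,288). I'll crop both views for precision.

```bash
python3 - <<'E'
from h import *
a=cv2.imread('pics/top0.png');b=cv2.imread('pics/side0.png')
A=cv2.resize(a[205:275,330:430],None,fx=6,fy=6,interpolation=cv2.INTER_CUBIC)[:, :]
B=cv2.resize(b[250:350,320:420],None,fx=6,fy=6,interpolation=cv2.INTER_CUBIC)
cv2.imwrite('pics/ca.png',A);cv2.imwrite('pics/cb.png',B)
c=np.load('pics/top.npz')
q=[atz(c,*p,.093) for p in((285,279),(420,246),(386,134),(254,163))]
for p in q: print(p.round(3))
E
```

```text
[0.435 0.117 0.093]
[ 0.514 -0.209  0.093]
[ 0.8   -0.136  0.093]
[0.724 0.195 0.093]
```

View pics/ca.png

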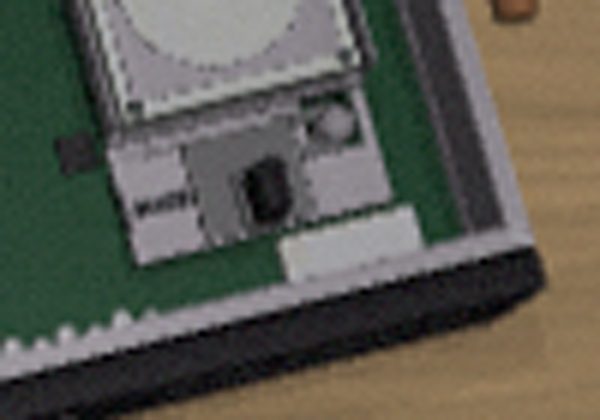

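View pics/cb.png

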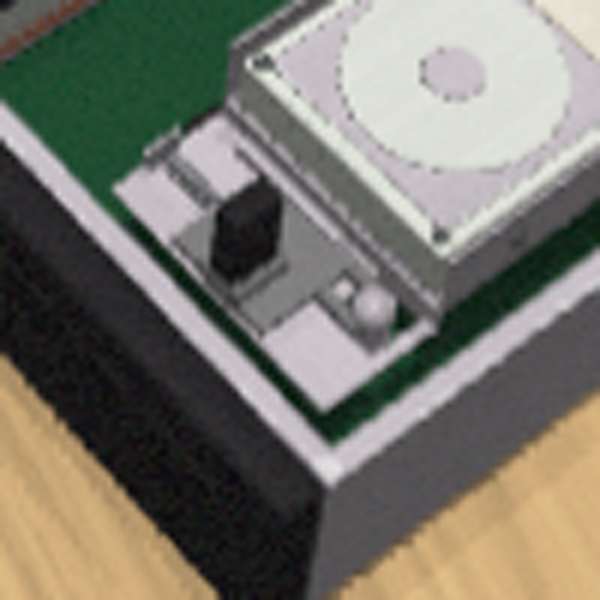

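Crops show the tab as a black block (top centre at crop (272,184) in the top view, (250,193) in the side view) and the round stud head at (335,122) / (376,303).

```bash
cat >> h.py <<'E'
def tri(rs):
    A=0;b=0
    for o,d in rs:
        d=d/np.linalg.norm(d);M=np.eye(3)-np.outer(d,d);A=A+M;b=b+M@o
    return np.linalg.solve(A,b)
E
python3 - <<'E'
from h import *
t=np.load('pics/top.npz');s=np.load('pics/side.npz')
for nm,a,b,z in(('tab',(272,184),(250,193),.091),('stud',(335,122),(376,303),.056)):
    a=(330+a[0]/6-.4,205+a[1]/6-.4);b=(320+b[0]/6-.4,250+b[1]/6-.4)
    print(nm,tri([ray(t,*a),ray(s,*b)]).round(4),atz(t,*a,z).round(4),atz(s,*b,z).round(4))
    # PC corner fit
q=np.array([atz(t,*p,.093)[:2] for p in((285,279),(420,246),(386,134),(254,163))])
yaw=[np.arctan2(*(q[i]-q[j])[::-1]) for i,j in((2,1),(3,0))]+[np.arctan2(*(q[i]-q[j])[::-1])-np.pi/2 for i,j in((0,1),(3,2))]
print(yaw,np.mean(q,0))
E
```

```text
tab [ 0.5399 -0.1008  0.0929] [ 0.5406 -0.1011  0.091 ] [ 0.5402 -0.0997  0.091 ]
stud [ 0.5743 -0.1341  0.0498] [ 0.5735 -0.1332  0.056 ] [ 0.5715 -0.137   0.056 ]
[np.float64(0.2512095757909363), np.float64(0.2664186117988338), np.float64(0.2380649267887538), np.float64(0.22736206060578668)] [ 0.61801167 -0.00836972]
```

```bash
cat >> h.py <<'E'
YAW=.245; X=np.array([np.cos(YAW),np.sin(YAW),0]);Y=np.array([-X[1],X[0],0]);Z=np.array([0,0,1.])
TAB=np.array([.5403,-.1004,.074])
def rel(goalR,goalP):
    s=manip.get_state();r=R.from_quat(s['tcp_rot'])
    print('rv',(r.inv()*goalR).as_rotvec().round(3),'cm',(r.inv().apply(goalP-s['position'])*100).round(2))
E
python3 - <<'E'
from h import *
s=manip.get_state();print(R.from_quat(s['tcp_rot']).as_matrix().round(3))
g=R.from_matrix(np.array([X,-Z,Y]).T)
P=TAB+[0,0,.11]-.011*Z
rel(g,P);rel(g*R.from_rotvec([0,np.pi,0]),P)
E
```

```text
[[ 0.917 -0.     0.398]
 [-0.398 -0.001  0.917]
 [-0.    -1.    -0.001]]
rv [ 0.001 -0.655 -0.   ] cm [ 53.56   4.96 -50.13]
rv [1.000e-03 2.487e+00 2.000e-03] cm [ 53.56   4.96 -50.13]
```

```bash
python3 -m jog '[[0,-0.1,0,4,0,-3.7,0],[0,-0.2,0,8,0,-7.5,0],[0,-0.3,0,12,0,-11.2,30],[0,-0.4,0,16,0,-15,60],[0,-0.5,0,20,0,-18.7,90],[0,-0.6,0,24,0,-22.5,90],[0,-0.655,0,28,0,-26.2,90],[0,-0.655,0,32,0,-30,90]]' 30
python3 - <<'E'
from h import *
g=R.from_matrix(np.array([X,-Z,Y]).T)
rel(g,TAB+[0,0,.11]-.011*Z)
E
```

```text
time_s: 1.1
position: [0.4233, 0.1689, 0.2226]
tcp_rot: [-0.702, -0.087, 0.087, 0.702]
contact_force: [-0.0, 0.1, -0.3]
width: 0.648
rv [-0.     0.001  0.   ] cm [  4.78   4.96 -28.97]
```

```bash
python3 -m jog '[[0,0,0,0.9,0,-5.5,90],[0,0,0,1.8,0,-11,90],[0,0,0,2.7,0.5,-16.5,90],[0,0,0,3.6,1,-22,90],[0,0,0,4.6,2,-27,90],[0,0,0,4.8,3.5,-29,90],[0,0,0,4.8,5,-29,90],[0,0,0,4.8,5,-29,90]]'
python3 - <<'E'
from h import *
g=R.from_matrix(np.array([X,-Z,Y]).T)
rel(g,TAB-.008*Z);print(manip.get_state()['joint_positions'].round(2))
a=cam('wrist','w1.png');t=cam('top');s=cam('side')
print('tabtop',proj(a,TAB+.017*Z))
u=cv2.resize(s['img'][180:330,290:440],None,fx=4,fy=4);v=a['img']
cv2.imwrite('pics/m1.png',np.hstack([cv2.resize(v,(400,300)),cv2.resize(u,(300,300))]))
E
```

```text
time_s: 2.1
position: [0.5382, -0.0977, 0.1709]
tcp_rot: [-0.701, -0.085, 0.088, 0.702]
contact_force: [0.1, 0.5, 0.1]
width: 0.645
rv [-0.002  0.001 -0.003] cm [ 0.18 10.49 -0.33]
[-0.18  0.29  1.85  0.    1.01 -2.  ]
tabtop (310.34296477140083, 253.23830065173826)
```

View pics/w1.png

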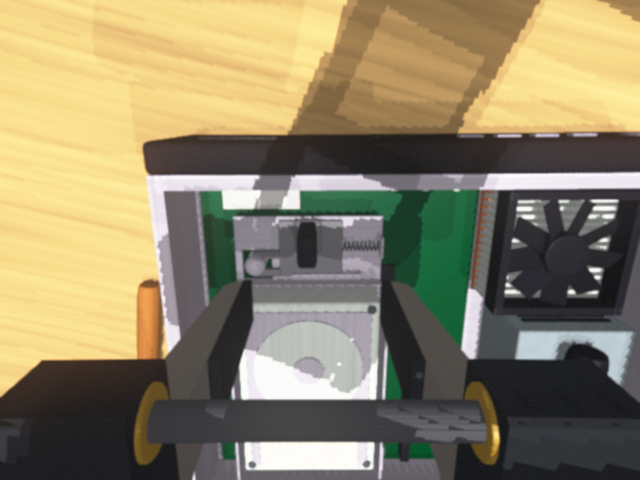

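Wrist view: tab centre at about (307,244), stud at (258,262), spring to the right; jaws are aligned with the tab. The tab appears about 8 px nearer the front than predicted, so I'll quantify that.

```bash
python3 - <<'E'
from h import *
w=np.load('pics/wrist.npz');i=w['img'][200:300,220:400];cv2.imwrite('pics/c2.png',cv2.resize(i,None,fx=4,fy=4,interpolation=cv2.INTER_CUBIC))
for p,z in(((307,244),.091),((258,262),.056)):
    q=atz(w,*p,z);d=q-TAB;print(q.round(4),'rel tab',(d@X).round(4),(d@Y).round(4))
print([np.round(proj(w,TAB+a*X+b*Y+.017*Z)) for a in(-.011,.011) for b in(-.006,.006)],proj(w,TAB+.024*X-.04*Y-.018*Z))
E
```

```text
[ 0.5348 -0.1039  0.091 ] rel tab -0.0062 -0.0021
[ 0.5682 -0.1336  0.056 ] rel tab 0.0191 -0.039
[array([301., 237.]), array([320., 237.]), array([301., 269.]), array([320., 269.])] (256.93105992493867, 268.28370946577604)
```

View pics/c2.png

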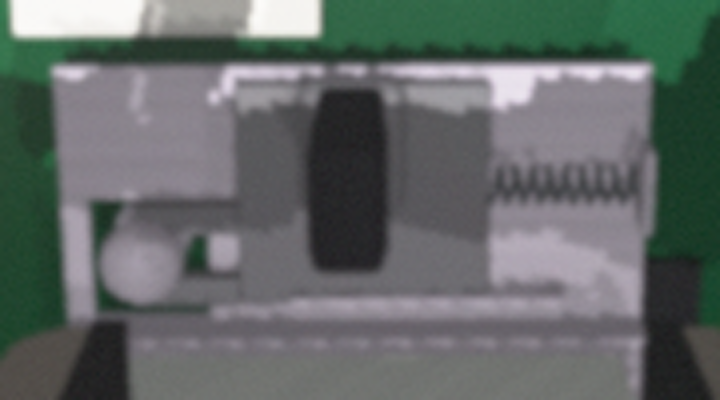

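```bash
python3 -m jog '[[0,0,0,0,2,0,90],[0,0,0,0,4,0,90],[0,0,0,0,6,0,90],[0,0,0,0,6,0,90],[0,0,0,0,6,0,90]]'
python3 - <<'E'
from h import *
rel(R.from_matrix(np.array([X,-Z,Y]).T),TAB-.008*Z)
E
```

```text
time_s: 2.88
position: [0.5406, -0.0987, 0.1136]
tcp_rot: [0.702, 0.087, -0.086, -0.702]
contact_force: [-0.7, -0.2, 0.1]
width: 0.648
rv [0.001 0.001 0.001] cm [-0.07  4.76 -0.15]
```

```bash
python3 -m jog '[[0,0,0,0,1.5,-0.1,90],[0,0,0,0,3,-0.1,90],[0,0,0,0,4,-0.1,90],[0,0,0,0,4.7,-0.1,90],[0,0,0,0,4.7,-0.1,90]]'
python3 - <<'E'
from h import *
rel(R.from_matrix(np.array([X,-Z,Y]).T),TAB-.008*Z)
E
python3 -m jog '[[0,0,0,0,0,0,150],[0,0,0,0,0,0,200],[0,0,0,0,0,0,255],[0,0,0,0,0,0,255],[0,0,0,0,0,0,255],[0,0,0,0,0,0,255]]' 30
python3 - <<'E'
from h import *
rel(R.from_matrix(np.array([X,-Z,Y]).T),TAB-.008*Z)
E
```

```text
time_s: 3.5
position: [0.5398, -0.1, 0.0649]
tcp_rot: [-0.702, -0.086, 0.087, 0.702]
contact_force: [-0.3, 0.2, 0.4]
width: 0.647
rv [-0.001  0.    -0.001] cm [ 0.04 -0.11 -0.05]
time_s: 4.25
position: [0.5405, -0.1009, 0.0658]
tcp_rot: [0.702, 0.087, -0.087, -0.701]
contact_force: [-0.0, -4.8, -0.1]
width: 0.129
rv [0.001 0.001 0.   ] cm [-0.01 -0.02  0.05]
```

The tab is gripped (11.9 mm opening). Next I pull the latch and read its travel from the spring force.

```bash
python3 -m jog '[[0,0,0,0,0,0.4,255],[0,0,0,0,0,0.8,255],[0,0,0,0,0,1.15,255],[0,0,0,0,0,1.15,255],[0,0,0,0,0,1.15,255],[0,0,0,0,0,1.15,255]]' 35
python3 - <<'E'
from h import *
s=manip.get_state();print('F along Y',s['contact_force']@Y, 'latch~',(-s['contact_force']@Y-4.5)/450)
rel(R.from_matrix(np.array([X,-Z,Y]).T),TAB-.008*Z)
a=cam('wrist','w3.png');cv2.imwrite('pics/c3.png',cv2.resize(a['img'][180:320,200:400],None,fx=4,fy=4))
E
```

```text
time_s: 5.0
position: [0.5379, -0.0905, 0.0658]
tcp_rot: [0.703, 0.087, -0.087, -0.701]
contact_force: [0.2, -10.6, -1.1]
width: 0.129
F along Y -10.286057005899899 latch~ 0.01285790445755533
rv [0.003 0.001 0.   ] cm [-0.01 -0.02 -1.01]
```

View pics/w3.png

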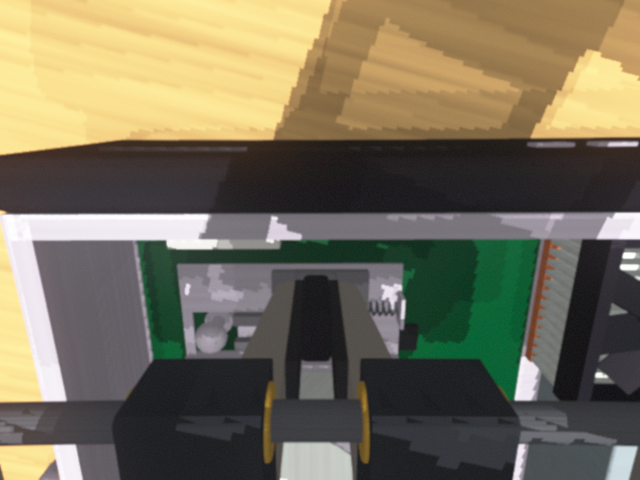

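The spring force of 10.3 N puts the latch at about 12.8 mm, and the picture shows the fork off the stud head at (212,333). Now I lift along the hinge arc.

```bash
python3 -m jog '[[0,0,0.02,0.03,-0.38,0,255],[0,0,0.05,0.09,-0.96,0,255],[0,0,0.1,0.24,-1.91,0,255],[0,0,0.15,0.43,-2.85,0,255],[0,0,0.2,0.66,-3.79,0,255],[0,0,0.2,0.66,-3.79,0,255],[0,0,0.2,0.66,-3.79,0,255]]' 45
python3 - <<'E'
from h import *
s=manip.get_state();r=R.from_quat(s['tcp_rot']);print('F tool',r.inv().apply(s['contact_force']).round(1),s['wrist_torque'].round(2),s['joint_positions'].round(2))
a=cam('side');cv2.imwrite('pics/s4.png',cv2.resize(a['img'][160:350,250:500],(750,570)))
E
```

```text
time_s: 5.92
position: [0.5443, -0.0892, 0.1034]
tcp_rot: [0.708, 0.016, -0.156, -0.688]
contact_force: [1.0, -10.4, -1.5]
width: 0.126
F tool [ -1.2   1.8 -10.3] [-1.76 -0.48  0.45] [-0.12  0.48  1.75 -0.08  1.1  -1.89]
```

View pics/s4.png

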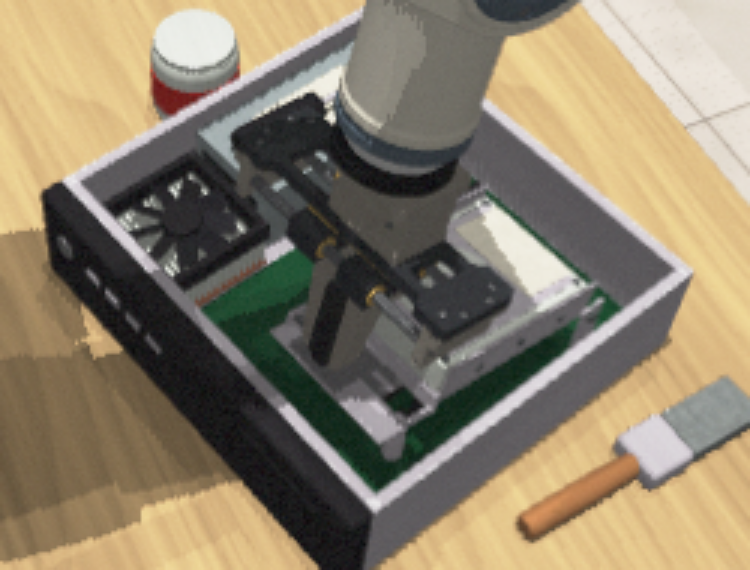

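Side view: the cage is off the stud and tilting, held by the tab, with nothing else touched. Continuing.

```bash
python3 -m jog '[[0,0,0.03,0.05,-0.58,0,255],[0,0,0.08,0.18,-1.53,0,255],[0,0,0.13,0.35,-2.48,0,255],[0,0,0.19,0.61,-3.6,0,255],[0,0,0.25,0.94,-4.71,0,255],[0,0,0.3,1.27,-5.61,0,255],[0,0,0.3,1.27,-5.61,0,255],[0,0,0.3,1.27,-5.61,0,255]]'
python3 - <<'E'
from h import *
s=manip.get_state();r=R.from_quat(s['tcp_rot']);print('F tool',r.inv().apply(s['contact_force']).round(1),s['wrist_torque'].round(2),s['joint_positions'].round(2))
E
```

```text
time_s: 6.98
position: [0.5669, -0.0839, 0.1557]
tcp_rot: [0.703, -0.09, -0.258, -0.657]
contact_force: [-0.4, -9.9, -1.3]
width: 0.123
F tool [-1.8  2.5 -9.5] [-1.49 -0.48  1.02] [-0.06  0.62  1.46 -0.15  1.54 -1.83]
```

```bash
python3 -m jog '[[0,0,0.03,0.05,-0.58,0,255],[0,0,0.08,0.18,-1.53,0,255],[0,0,0.13,0.35,-2.48,0,255],[0,0,0.19,0.61,-3.6,0,255],[0,0,0.25,0.94,-4.71,0,255],[0,0,0.29,1.2,-5.43,0,255],[0,0,0.29,1.2,-5.43,0,255],[0,0,0.29,1.2,-5.43,0,255]]'
python3 -m jog '[[0,0,0,0,0,0,255],[0,0,0,0,0,0,255],[0,0,0,0,0,0,255],[0,0,0,0,0,0,255]]'
python3 - <<'E'
from h import *
s=manip.get_state();r=R.from_quat(s['tcp_rot']);print('F tool',r.inv().apply(s['contact_force']).round(1),s['wrist_torque'].round(2),s['joint_vel'].round(3))
f=-r.as_matrix()[:,1];print('tool tilt',np.arctan2(f@X,f[2]))
g=s['position']-.011*(-f)*1; g=s['position']+.011*f
H=TAB+.192*X-.022*Z; d=g-H;print('grasp pt',g.round(4),'angle from arc',np.arctan2(d[2],-d@X)-np.arctan2(.022,.192),'radius',np.hypot(d[2],d@X))
a=cam('side');b=cam('top');cv2.imwrite('pics/s5.png',np.hstack([cv2.resize(a['img'][110:350,250:490],(400,400)),cv2.resize(b['img'][110:310,220:420],(400,400))]))
E
```

```text
time_s: 7.98
position: [0.6022, -0.0749, 0.1979]
tcp_rot: [0.682, -0.191, -0.35, -0.613]
contact_force: [-0.9, -9.6, 1.8]
width: 0.128
time_s: 8.48
position: [0.6022, -0.0749, 0.1979]
tcp_rot: [0.682, -0.191, -0.35, -0.613]
contact_force: [0.5, -9.9, 1.6]
width: 0.128
F tool [-2.4  0.3 -9.7] [-1.21 -0.28  1.43] [-0.001  0.    -0.001  0.002 -0.001 -0.001]
tool tilt 0.7906973223020303
grasp pt [ 0.6098 -0.073   0.2057] angle from arc 0.8021726923907442 radius 0.19371573135011738
```

View pics/s5.png

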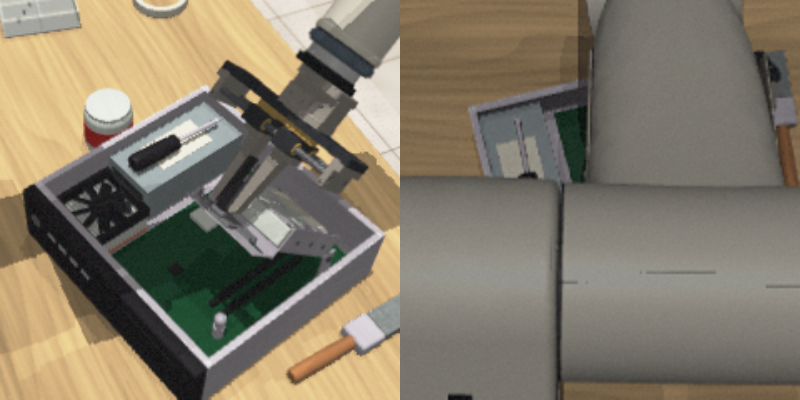

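The picture shows the cage held up by the tab at about 45°, clear of the stud, with the modules exposed and the screwdriver, brush and tin in place. The arm is still, so I'm handing in.

```bash
python3 -c "
from workcell import manip
print(manip.sign_off())"
```

```text
the job is handed in; nothing more can be done
None
```

I gripped the latch tab and pulled it sideways until the fork cleared the stud. I then swung the cage up along its hinge arc and handed the job in with the arm still holding it. It took about 8.5 s of robot time.

**Last checks:**
- **Latch:** the spring force read 10.3 N with the cage still down. That puts the latch about 12.8 mm open, though the tool itself had only moved about 10 mm past the tab position I measured. Both are beyond the 9 mm needed.
- **Cage angle:** I worked this out from the tool, as the joint itself can't be read. The tool's tilt gives 0.79 rad and the position of the grasp point gives 0.80 rad. The grasp point is 193.7 mm from the hinge axis, against the expected 193.3 mm.
- **Hold:** the jaws are still 11.8 mm apart on the 12 mm tab, with the spring pulling about 10 N. Joint speeds are close to zero.
- **Loose items:** in the last side view, the screwdriver, brush and tin look untouched and clear of the cage. I did not measure their positions, and the arm hid part of the top view.

No check failed. The only other disagreement was about 2 mm between the cameras on where the tab was sideways, which the open jaws covered.

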